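# Hang the snippet cup in the notch of the bin's lip

## Task

Hang the small metal cup that has a hook over the notched lip of the plywood bin, outside the bin: hook it over that rim, find the notch along the rim and let the hook drop fully home into it, so the cup hangs upright and stays put when you let go. Work gently: do not force the cup against the bin, and leave the other things on the table where they are.

Things in the scene. Friction and masses are not known exactly. Their poses are not given: they have to be found in the camera images.
- hook_cup: Square open aluminium cup, 44 x 44 mm outside, 70 tall, walls 2.5, 0.1 to 0.18 kg, standing upright; the only cup with a hook, which juts from the middle of its -x face. Origin at centre of underside, z up. Grip from above across its two y faces (44 wide), 10 to 25 mm below the rim; other things stay 30 mm away.
- cup_hook (a point): Point in the hook's mouth, (-28, 0, 70) mm in the cup's frame, axes as the cup's. The hook is a strip 20 wide (y), 3 thick, going out in -x from the cup's rim, then 19 down, then a flared tip (lowest point 30 below the strip's underside, 42 from the cup's axis). Gap between cup face and hook leg 12 wide; this point is midway in it, level with the strip's underside.
- bin: Open plywood bin, fixed, 150 (x) by 250 (y), rims 120 above the table. Origin at centre of underside, z up. White cones inside stay below the rim and 30 mm from the lip. The lip to hang on is its +x wall, 6 thick, mid-plane at bin x = +72. The cup hangs outside it, axes parallel to the bin's, underside 38 above the table in the notch, 50 while the hook rides on top of the lip.
- lip_mid (a point): Middle of the lip's top edge, (72, 0, 120) mm in the bin's frame, axes as the bin's: the lip runs along y, top level within 0.5. One notch in it, 26 wide, 12 deep, takes the 20 wide hook strip. It is cut in a shifted slat: its middle lies anywhere from y = -35 to +35, not measured here, so see it or feel for it (draw the hook along under light load till the support vanishes).
- plain_cup: aluminium cup like hook_cup but without a hook, 44 x 44 x 70 tall; origin at centre of underside; bystander
- glue_bottle: white glue bottle, 44 across, 120 tall, standing; origin at centre of underside; bystander
- foam_cone: loose white cone, 70 across the base, 150 tall, standing; origin at centre of underside; bystander
- bead_jar: glass jar with metal lid, 60 across, 75 tall; origin at centre of underside; bystander
- tape_roll: clear tape roll lying flat, 84 across, 24 tall; origin at centre of underside; bystander
- cutter: grey cutter knife lying flat, about 190 long, 22 wide, 17 tall; origin under the middle of its handle, x along it; bystander
- brush: brush lying flat along its x, handle to -x, about 200 long, 42 wide; origin near its middle; bystander
Things that resemble listed ones, but are neither listed nor needed, are in the scene too. Leave any black or blue look-alike of the hook_cup alone.

How it is judged:
By the outcome, as a careful person would: the job done as asked, in the order asked, and still so for the second after the job is handed in, with the robot touching nothing.
It also fails if it takes over 64 s, if anything falls off the work surface, if the arm or the gripper's body presses on something with over 40 N, if the wrist force passes 120 N, or if a joint passes its speed limit or range.

## Robot

A 7-joint arm with a two-finger parallel gripper is mounted at the origin on the work surface. World frame = base frame: x ahead of the robot, y to its left, z up, the work surface at z = 0. Lengths are in m, angles in rad, forces in N, time in s.
With the tool pointing down it reaches from about 0.35 to 0.9 m from the base axis. Payload 7.2 kg.
Tool frame: the origin (TCP) lies on the centre line of the jaws, within the pads' length; the fingertips stand 25 mm ahead of it and the grasp point (between the pads) lies 6 mm ahead of it; z points along the fingers, y is the direction in which the jaws open and shut (so a half turn about z gives the same grasp; the last joint's range is limited). The gripper opens to 85 mm and grips with 20 to 120 N. Pads are 22 mm wide; open, the fingers measure 114 mm over their backs; the gripper's body (76 mm by 85 mm) begins 54 mm behind the grasp point. The pads swing forward as they close: fully open they stand 13 mm farther back than shut.
Start: joints at [-1.399, 0.411, -0.013, 1.596, 0.006, 1.134, -0.082], TCP at [0.148, 0.607, 0.218] pointing down, gripper open.
Joint ranges: [-2.95, 2.95], [-0.29, 1.99], [-1.47, 1.44], [0.14, 2.54], [-1.03, 4.17], [0.13, 1.85], [-2.86, 2.86]. Speed limits (rad/s): [2.39, 2.39, 3.01, 3.01, 3.14, 3.14, 3.14].

## Interface

Orientations are given as a unit quaternion [x, y, z, w].
In Python, from cell import arm gives the robot as it stands. The module is installed in compiled form; this text tells all that it offers.
- The arm moves only by the tool servo_tool, never from a script. Its argument "deltas" is a list of rows, each a list of 2 entries, a list of its own where there are three numbers: the shift along the tool's x, y, z in m, then the turn, a rotation vector about the tool's x, y, z in rad. In form: [[[dx, dy, dz], [rx, ry, rz]], ...]. A call has 1 to 8 rows; each row shifts and turns the commanded pose from where the row before left it, along the tool's axes as they then stand; what a row does not reach is not made up. A row lasts 1/8 s, in which the tool goes at most 62.5 mm and 10.7 degrees, less where a joint would pass 70% of its speed; a pose out of reach is approached as far as the arm can. A call with a gripper value outside its range is refused whole. "gripper" is the finger opening in m, from 0 to 0.0854, set as the call begins (left out, the last holds). The fingers move at their own pace and stop on an object; the grip force is fixed at half the most. Time passes only in rows, so rows that do not move let the fingers close. It gives the time, the measured TCP pose, the force and the opening at its end, in the units of the state.
- arm.observe(): the state, without advancing time (a new reading comes with each control period).
- arm.get_image(name): name is "scene" or "top"; returns (picture, depth): 480x640x3 uint8, red, green, blue; 480x640 float32, m along the optical axis (not along the pixel's ray), 0 where there is no reading.
- arm.camera_model(name): a dict with "intrinsics" (3x3 intrinsics, pixels), "position" and "orientation" of the camera in the world. Camera axes: x right, y up, looking along -z (the intrinsics and any distortion apply to the point x, -y, -z); pixel columns grow to the right and rows downward; lengths in m; the calibration is good to about 2 mm. A picture is of the moment at which its call begins. camera_model takes no time and is no camera call.
- arm.finish_job(): hands the job in, once; it reports no verdict.
The state is a dict: "time": time; "qpos": joint angles; "joint_vel": joint speeds; "joint_torque": joint torques, N m; "tool_pos": TCP position; "tcp_rot": TCP orientation; "contact_force": force on the tool from outside, world axes, zero at the start; "ft_torque": the same for the moment, N m; "finger_gap": finger opening in m.
Only numpy, scipy, OpenCV 4.12 (cv2) and the standard library are available. Lean on these libraries where they do the work, as an engineer would, in place of code of your own. Each camera call takes 0.05 s, during which the arm holds its last target. There are 200 camera calls.

## Working session

There is one attempt and no reset: what is moved stays moved. The work goes in short steps, Python scripts to look and compute and a tool call to move; the robot and the scene stay as the last step left them, time stands still between calls to the robot, and variables do not carry over. Pictures are saved under pics/ and viewed, on a budget of 10 in all, crops included, one or two more only if the job needs it, and the job is handed in when it is done.

Besides the shell and the picture viewer there is one more tool, called after "Request:" in YAML: its name, and indented under it one key for each argument. servo_tool: Moves the arm, as the interface text tells. Its arguments: {"type":"object","properties":{"deltas":{"type":"array"},"gripper":{"type":"number"}},"required":["deltas"]}

```bash
mkdir -p pics
cat > h.py <<'E'
import numpy as np, cv2
from scipy.spatial.transform import Rotation as R
from cell import arm
def cloud(name):
    im,d=arm.get_image(name); m=arm.camera_model(name); K=np.array(m["intrinsics"])
    v,u=np.mgrid[:480,:640]
    pc=np.stack([(u-K[0,2])/K[0,0]*d,-(v-K[1,2])/K[1,1]*d,-d],-1)
    P=pc@R.from_quat(m["orientation"]).as_matrix().T+np.array(m["position"])
    P[d==0]=np.nan
    return im,P
def save(n,im): cv2.imwrite("pics/"+n,cv2.cvtColor(im,cv2.COLOR_RGB2BGR))
E
python3 - <<'E'
from h import *
for n in("top","scene"):
    im,P=cloud(n); save(n+"0.png",im); np.savez(n+"0.npz",im=im,P=P); m=arm.camera_model(n); print(n,m)
print(arm.observe())
E
```

```text
top {'intrinsics': array([[617.85278094,   0.        , 321.7994899 ],
       [  0.        , 617.85278094, 246.98193231],
       [  0.        ,   0.        ,   1.        ]]), 'position': array([ 0.48839162, -0.16129746,  1.60291812]), 'orientation': array([-0.02670697,  0.01371071,  0.71330389, -0.70021162])}
scene {'intrinsics': array([[614.38967781,   0.        , 311.64268288],
       [  0.        , 614.38967781, 238.23474905],
       [  0.        ,   0.        ,   1.        ]]), 'position': array([ 1.41956056, -0.45372188,  1.09086471]), 'orientation': array([0.29812243, 0.2064147 , 0.54185821, 0.75822534])}
{'time': 0.1, 'qpos': array([-1.39919898,  0.41181047, -0.01269309,  1.59697254,  0.00559082,
        1.13430786, -0.08220768]), 'joint_vel': array([-0.00172918, -0.00274651, -0.00042878, -0.00539244,  0.0010299 ,
       -0.00032142,  0.00011222]), 'joint_torque': array([ 2.08076730e-03, -6.01826978e+01,  6.83808625e-01, -3.00091982e+01,
        1.39990076e-02,  6.28446287e-03, -2.06898443e-05]), 'tool_pos': array([0.14837536, 0.60664384, 0.21713818]), 'tcp_rot': array([ 1.19613884e-01,  9.92820217e-01, -7.30461769e-04, -3.62378147e-05]), 'contact_force': array([-0.06666238,  0.23484852,  0.02141117]), 'ft_torque': array([ 0.01055801, -0.03076555, -0.01619526]), 'finger_gap': 0.08529181027089695}
```

View pics/top0.png

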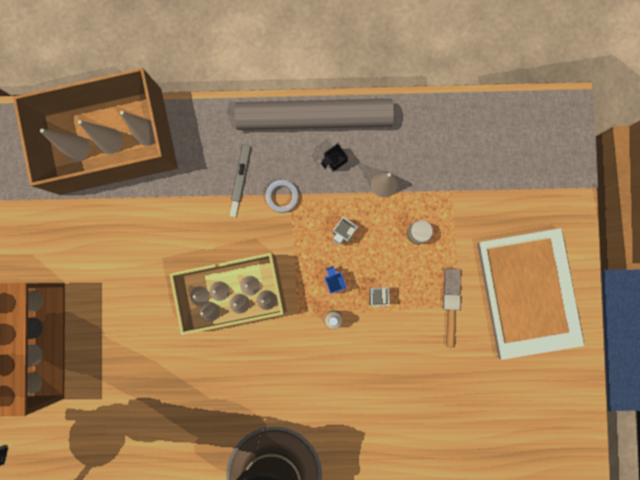

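View pics/scene0.png

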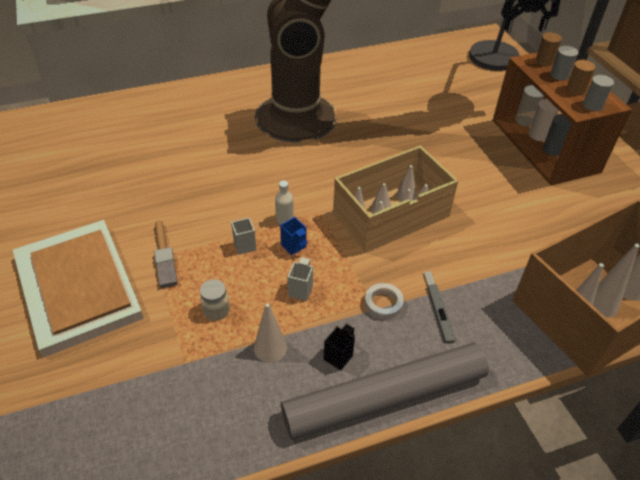

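The top view shows the bin at (228,293), hook cup at (344,230) with its hook toward the lower left, plain cup at (380,297), and blue and black look-alikes at (335,282) and (335,157). The scene view shows the hook cup at (301,280) and the bin at (395,195). Next I'll measure and crop both.

Run:
```python
from h import *
T=np.load("top0.npz"); S=np.load("scene0.npz")
a=cv2.resize(T["im"][245:340,160:295],None,fx=3,fy=3,interpolation=cv2.INTER_CUBIC)
b=cv2.resize(S["im"][145:250,325:465],None,fx=2.8,fy=2.8,interpolation=cv2.INTER_CUBIC)
c=cv2.resize(T["im"][205:255,315:375],None,fx=4,fy=4,interpolation=cv2.INTER_CUBIC)
d=cv2.resize(S["im"][250:310,275:330],None,fx=4,fy=4,interpolation=cv2.INTER_CUBIC)
W=np.zeros((600,800,3),np.uint8)
for i,(y,x) in zip((a,b,c,d),((0,0),(0,408),(300,0),(300,408))): 
    i=i[:600-y,:800-x]; W[y:y+i.shape[0],x:x+i.shape[1]]=i
save("crops.png",W)
for n,D,(r0,r1,c0,c1) in (("top",T,(240,345,155,300)),("scene",S,(140,255,320,470))):
    P=D["P"][r0:r1,c0:c1].reshape(-1,3); Q=P[(P[:,2]>.112)&(P[:,2]<.128)]
    r=cv2.minAreaRect((Q[:,:2]*1000).astype(np.float32)); print(n,len(Q),r,np.median(Q[:,2])); print(cv2.boxPoints(r))
for n,D,(r0,r1,c0,c1) in (("top",T,(205,255,320,370)),("scene",S,(250,310,275,330))):
    P=D["P"][r0:r1,c0:c1].reshape(-1,3); Q=P[(P[:,2]>.055)&(P[:,2]<.085)]
    r=cv2.minAreaRect((Q[:,:2]*1000).astype(np.float32)); print(n,len(Q),r,np.median(Q[:,2])); print(cv2.boxPoints(r))
# bystander heights
P=T["P"]
for nm,(u,v) in dict(bottle=(334,319),plain=(380,297),blue=(335,282),jar=(421,232),cone=(389,174),tape=(272,195),table=(200,380)).items(): print(nm,P[v,u])
```

```text
top 840 ((467.42327880859375, 99.01339721679688), (150.24465942382812, 251.86001586914062), 10.536970138549805) 0.11917530004101173
[[370.5389  209.08224]
 [416.59653 -38.53068]
 [564.3076  -11.05545]
 [518.25    236.55748]]
scene 1151 ((466.5372619628906, 96.48247528076172), (159.0869140625, 256.5750427246094), 11.125198364257812) 0.11869853561518884
[[363.73505  207.01102 ]
 [413.24213  -44.742447]
 [569.3395   -14.046066]
 [519.8324   237.7074  ]]
top 138 ((616.6867065429688, -186.64462280273438), (43.89982986450195, 59.04169464111328), 53.972259521484375) 0.07029630353225835
[[ 579.9018  -187.03275]
 [ 627.6507  -221.7597 ]
 [ 653.4716  -186.2565 ]
 [ 605.7227  -151.52954]]
scene 348 ((616.7947387695312, -188.79644775390625), (45.196327209472656, 63.54257583618164), 52.45357894897461) 0.06717958778132549
[[ 577.8331  -187.35207]
 [ 628.2135  -226.07518]
 [ 655.75635 -190.24083]
 [ 605.376   -151.51772]]
bottle [ 0.4008878  -0.16082656  0.12224816]
plain [ 0.44826629 -0.28036881  0.00340827]
blue [ 0.48893684 -0.16518112  0.00700829]
jar [ 0.60887877 -0.38063951  0.07059866]
cone [ 0.74266283 -0.29798326  0.14480161]
tape [ 0.71821854 -0.00540812  0.00578845]
table [ 0.24267975  0.18800379 -0.00277034]
```

View pics/crops.png

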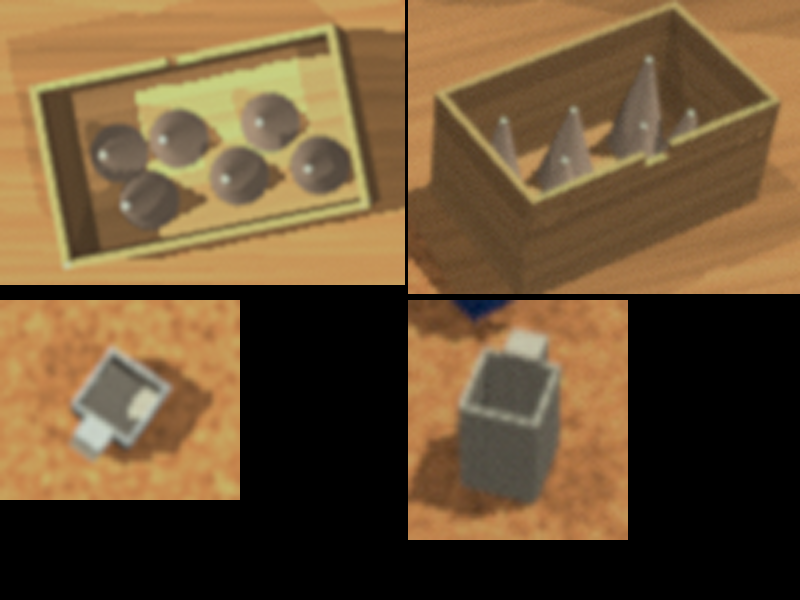

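The notch shows on the wall at larger x: top pixel about (217,265), scene pixel about (413,202). That makes it the +x lip. Next I'll refine the lip, notch and cup numbers.

Run:
```python
from h import *
O={}
for n in("top","scene"):
    D=np.load(n+"0.npz"); im=D["im"]; P0=D["P"]
    m=arm.camera_model(n); K=np.array(m["intrinsics"]); Rm=R.from_quat(m["orientation"]).as_matrix(); t=np.array(m["position"])
    def proj(X): c=(X-t)@Rm; return np.stack([K[0,0]*c[:,0]/-c[:,2]+K[0,2],-K[1,1]*c[:,1]/-c[:,2]+K[1,2]],-1)
    # yaw by line fit of lip top points
    o=np.array([.467,.098]); y=np.deg2rad(10.6)
    Q=P0.reshape(-1,3); Q=Q[(np.abs(Q[:,2]-.1195)<.004)]
    for _ in range(3):
        ex=np.array([np.cos(y),np.sin(y)]);ey=np.array([-ex[1],ex[0]])
        q=(Q[:,:2]-o)@np.array([ex,ey]).T
        s=(abs(q[:,0]-.072)<.008)&(abs(q[:,1])<.115); p=np.polyfit(q[s,1],q[s,0],1); y-=np.arctan(p[0])
    yl=[q[(abs(q[:,1]-k*.122)<.008)&(abs(q[:,0])<.06),1].mean() for k in(-1,1)]
    print(n,"yaw",np.rad2deg(y),"lip x",p[1],s.sum(),"y walls",yl)
    ys=np.arange(-.07,.071,.004)
    L=np.array([np.r_[o+ex*p[1]+ey*a,.12] for a in ys]); uv=proj(L)
    g=cv2.remap(im,uv[:,0].astype(np.float32)[None],uv[:,1].astype(np.float32)[None],cv2.INTER_LINEAR)[0].sum(-1)
    z=cv2.remap(P0[...,2].astype(np.float32),uv[:,0].astype(np.float32)[None],uv[:,1].astype(np.float32)[None],cv2.INTER_NEAREST)[0]
    for a,b,c in zip(ys,g,z): print("%d:%d/%.0f"%(a*1000,b,c*1000),end=" ")
    print("notch world for y=0:",o+ex*p[1], ey)
D=np.load("top0.npz");P=D["P"][205:255,320:370].reshape(-1,3)
```

```text
top yaw 10.611700598036826 lip x 0.07243846834550215 168 y walls [np.float64(-0.12169804905297957), np.float64(0.12213496490752446)]
-70:500/118 -66:501/115 -62:500/119 -57:500/116 -53:501/115 -49:502/117 -45:501/122 -41:505/124 -37:502/119 -33:500/124 -29:501/119 -25:498/122 -21:500/125 -17:499/119 -13:486/121 -9:483/107 -5:501/105 -1:500/105 2:479/110 6:408/107 10:363/109 14:470/122 18:506/118 22:501/122 26:502/124 30:500/117 34:502/120 38:503/121 42:501/117 46:503/117 50:505/120 54:505/118 58:504/118 62:505/117 66:507/124 70:503/117 notch world for y=0: [0.53819961 0.11133969] [-0.18415208  0.98289776]
scene yaw 10.341613595631832 lip x 0.07288062144076066 242 y walls [np.float64(-0.12402861187168635), np.float64(0.11921295826888126)]
-70:398/122 -66:393/123 -62:412/118 -57:411/123 -53:411/121 -49:408/117 -45:421/116 -41:413/121 -37:392/123 -33:404/118 -29:403/125 -25:401/122 -21:392/118 -17:392/118 -13:396/54 -9:396/57 -5:344/53 -1:283/11 2:274/21 6:265/33 10:269/117 14:369/120 18:394/118 22:410/120 26:398/120 30:387/121 34:414/119 38:395/123 42:391/122 46:396/122 50:398/120 54:403/121 58:390/nan 62:396/119 66:388/119 70:403/119 notch world for y=0: [0.53869666 0.11108336] [-0.17951766  0.98375475]
```

Request:
servo_tool:
  deltas:
    - [[-0.02, -0.02, 0], [0, 0, 0]]
    - [[-0.04, -0.041, 0], [0, 0, 0]]
    - [[-0.04, -0.041, 0], [0, 0, 0]]
    - [[-0.04, -0.041, 0], [0, 0, 0]]
    - [[-0.04, -0.041, 0], [0, 0, 0]]
    - [[-0.04, -0.041, 0], [0, 0, 0]]
    - [[-0.04, -0.041, 0], [0, 0, 0]]
    - [[-0.04, -0.041, 0], [0, 0, 0]]
  gripper: 0.085

```text
time: 1.1
tool_pos: [0.3676, 0.2359, 0.2179]
tcp_rot: [0.12, 0.993, 0.0, 0.0]
contact_force: [1.2, 0.2, -0.4]
finger_gap: 0.0848
```

Request:
servo_tool:
  deltas:
    - [[-0.04, -0.041, 0], [0, 0, 0]]
    - [[-0.04, -0.041, 0], [0, 0, 0]]
    - [[-0.04, -0.041, 0], [0, 0, 0]]
    - [[-0.04, -0.041, 0], [0, 0, 0]]
    - [[-0.04, -0.041, 0], [0, 0, 0]]
    - [[-0.04, -0.041, 0], [0, 0, 0]]
    - [[-0.04, -0.041, 0], [0, 0, 0]]
    - [[-0.04, -0.041, 0], [0, 0, 0]]

```text
time: 2.1
tool_pos: [0.6006, -0.1583, 0.2175]
tcp_rot: [0.119, 0.993, 0.0, -0.0]
contact_force: [0.8, 0.9, -0.0]
finger_gap: 0.0847
```

Request:
servo_tool:
  deltas:
    - [[0, 0, 0], [0, 0, 0.13]]
    - [[0, 0, 0], [0, 0, 0.13]]
    - [[0, 0, 0], [0, 0, 0.14]]
    - [[0, 0, 0], [0, 0, 0]]
    - [[0, 0, 0], [0, 0, 0]]

```text
time: 2.72
tool_pos: [0.5998, -0.1567, 0.2177]
tcp_rot: [0.313, 0.95, -0.0, -0.0]
contact_force: [-0.2, 0.2, 0.1]
finger_gap: 0.0852
```

```bash
cat > to.py <<'E'
from h import *
import sys
def to(x,y,z,yawy):
    """print tool-frame shift and tool z turn to reach TCP x,y,z with tool y at yawy deg, tool down"""
    s=arm.observe(); r=R.from_quat(s["tcp_rot"]); M=r.as_matrix()
    g=np.deg2rad(yawy); Yt=np.array([np.cos(g),np.sin(g),0]); Z=np.array([0,0,-1.]); T=np.stack([np.cross(Yt,Z),Yt,Z],1)
    print("t",round(s["time"],2),"pos",s["tool_pos"].round(4),"yawy",np.rad2deg(np.arctan2(M[1,1],M[0,1])).round(2),"gap",round(s["finger_gap"],4),"F",s["contact_force"].round(2),"M",s["ft_torque"].round(2))
    print("shift",(M.T@(np.array([x,y,z])-s["tool_pos"])).round(4),"turn",R.from_matrix(M.T@T).as_rotvec().round(4),"q",s["qpos"].round(2))
if __name__=="__main__": to(*map(float,sys.argv[1:5]))
E
python3 to.py .623 -.192 .059 53.5
```

```text
t 2.73 pos [ 0.5998 -0.1567  0.2177] yawy 53.53 gap 0.0852 F [-0.18  0.23  0.06] M [-0.03  0.03 -0.04]
shift [-0.0396 -0.0146  0.1587] turn [-0.0001 -0.0003  0.0006] q [-0.26  0.45  0.61  1.64 -0.28  1.14  1.36]
```

Request:
servo_tool:
  deltas:
    - [[-0.02, -0.0075, 0], [0, 0, 0]]
    - [[-0.0195, -0.007, 0.01], [0, 0, 0]]
    - [[0, 0, 0.04], [0, 0, 0]]
    - [[0, 0, 0.04], [0, 0, 0]]
    - [[0, 0, 0.035], [0, 0, 0]]
    - [[0, 0, 0.024], [0, 0, 0]]
    - [[0, 0, 0.01], [0, 0, 0]]
    - [[0, 0, 0], [0, 0, 0]]

```text
time: 3.72
tool_pos: [0.6228, -0.1922, 0.0587]
tcp_rot: [0.314, 0.949, 0.0, -0.0]
contact_force: [-1.0, -0.9, 0.3]
finger_gap: 0.0854
```

Request:
servo_tool:
  deltas:
    - [[0, 0, 0], [0, 0, 0]]
    - [[0, 0, 0], [0, 0, 0]]

```text
time: 3.98
tool_pos: [0.6236, -0.1924, 0.06]
tcp_rot: [0.314, 0.949, 0.0, 0.001]
contact_force: [0.5, 0.2, 0.6]
finger_gap: 0.085
```

Run:
```python
from h import *
from to import to
to(.623,-.192,.059,53.5)
im,P=cloud("scene"); save("g.png",cv2.resize(im[200:340,220:390],None,fx=4,fy=4,interpolation=cv2.INTER_CUBIC))
```

```text
t 3.98 pos [ 0.6236 -0.1924  0.06  ] yawy 53.36 gap 0.085 F [0.54 0.24 0.6 ] M [-0.05 -0.02  0.02]
shift [ 0.0007 -0.0001  0.001 ] turn [ 0.0009  0.0016 -0.0025] q [-0.13  0.67  0.52  1.7  -0.41  0.89  1.5 ]
```

View pics/g.png

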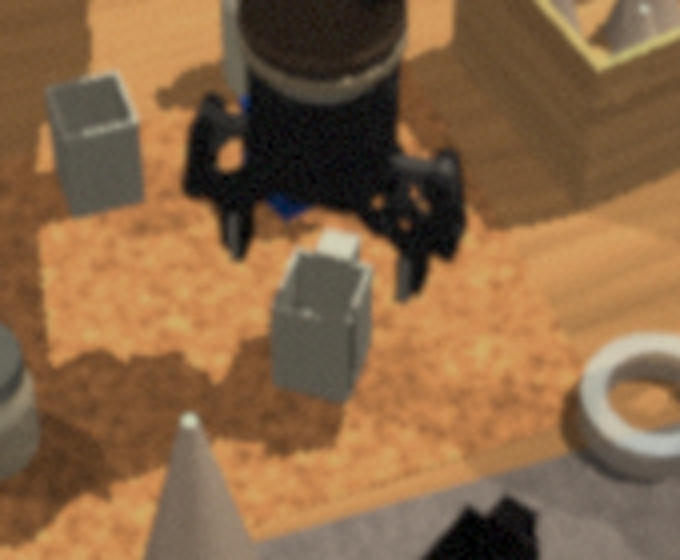

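The gripper at crop (320,200) seems set back from the cup at (320,320): the fingertips show at (237,255) and (405,295). I'll check this with numbers before closing.

Run:
```python
from h import *
m=arm.camera_model("scene"); K=np.array(m["intrinsics"]); Rm=R.from_quat(m["orientation"]).as_matrix(); t=np.array(m["position"])
def proj(X): c=(np.array(X)-t)@Rm; return ((np.array([K[0,0]*c[0]/-c[2]+K[0,2],-K[1,1]*c[1]/-c[2]+K[1,2]])-[220,200])*4).round()
s=arm.observe(); p=s["tool_pos"]; M=R.from_quat(s["tcp_rot"]).as_matrix()
for n,o in dict(tcp=(0,0,0),tipL=(0,.043,.012),tipR=(0,-.043,.012)).items(): print(n,proj(p+M@np.array(o)))
for n,o in dict(base=(0,0,-.06),rim=(0,0,.01)).items(): print(n,proj(p+np.array(o)))
im,P=cloud("scene")
for u,v in ((237,245),(405,285),(405,270),(320,100),(430,170)): print(u,v,P[200+v//4,220+u//4].round(3))
Q=P[250:310,275:330].reshape(-1,3);Q=Q[(Q[:,2]>.064)&(Q[:,2]<.074)&(np.hypot(Q[:,0]-.62,Q[:,1]+.19)<.05)];r=cv2.minAreaRect((Q[:,:2]*1000).astype(np.float32)); print(len(Q),r,cv2.boxPoints(r))
```

```text
tcp [322. 300.]
tipL [398. 333.]
tipR [247. 295.]
base [322. 368.]
rim [322. 288.]
237 245 [ 0.607 -0.234  0.103]
405 285 [ 0.665 -0.161  0.108]
405 270 [ 0.662 -0.16   0.118]
320 100 [ 0.657 -0.204  0.252]
430 170 [ 0.661 -0.149  0.19 ]
196 ((616.677490234375, -189.17955017089844), (45.40346908569336, 64.36309814453125), 54.07758331298828) [[ 577.2976  -188.68312]
 [ 629.4197  -226.44426]
 [ 656.0574  -189.67598]
 [ 603.9353  -151.91484]]
```

Run:
```python
from h import *
im,P=cloud("scene"); imt,Pt=cloud("top")
for c in (279,280,281,320,321,322): print(c,[(r,int(1000*P[r,c,2]) if P[r,c,2]==P[r,c,2] else None) for r in range(254,286,3)])
dark=(im.sum(-1)<130)&(np.hypot(P[...,0]-.6236,P[...,1]+.1924)<.09)&(P[...,2]>.01)
Q=P[dark]; print(len(Q),np.percentile(Q[:,2],[0,1,5,20,50]).round(3))
W=np.hstack([cv2.resize(im[225:310,250:345],None,fx=4,fy=4,interpolation=cv2.INTER_CUBIC),cv2.resize(imt[185:270,300:395],None,fx=4,fy=4,interpolation=cv2.INTER_CUBIC)])
save("g2.png",cv2.convertScaleAbs(W,alpha=1.8)); print(arm.observe()["tool_pos"])
```

```text
279 [(254, 126), (257, 120), (260, 103), (263, 95), (266, 1), (269, 1), (272, 2), (275, 4), (278, 4), (281, 0), (284, 0)]
280 [(254, 124), (257, 113), (260, 105), (263, 95), (266, 0), (269, 4), (272, 8), (275, 0), (278, 0), (281, 1), (284, 1)]
281 [(254, 115), (257, 103), (260, 98), (263, 91), (266, 1), (269, 0), (272, 2), (275, 0), (278, 0), (281, 0), (284, -1)]
320 [(254, 136), (257, 149), (260, 140), (263, 130), (266, 118), (269, 108), (272, 99), (275, 92), (278, 3), (281, 4), (284, 3)]
321 [(254, 136), (257, 1), (260, 141), (263, 134), (266, 121), (269, 113), (272, 103), (275, 91), (278, 1), (281, -1), (284, -4)]
322 [(254, 138), (257, 133), (260, 141), (263, 136), (266, 119), (269, 104), (272, None), (275, 2), (278, 0), (281, 5), (284, 3)]
5218 [0.094 0.119 0.144 0.198 0.336]
[ 0.62316039 -0.19215903  0.05930998]
```

View pics/g2.png

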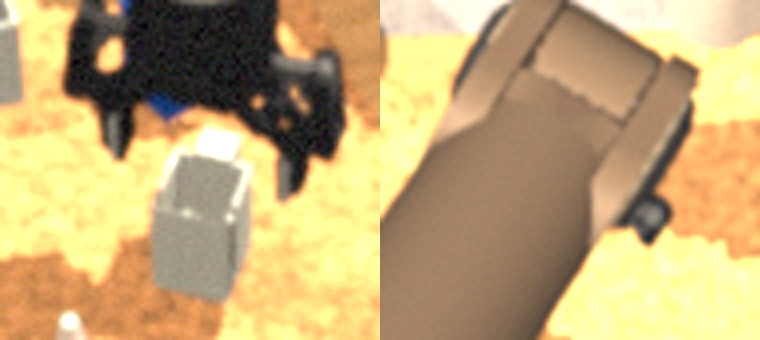

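The pictures show fingertips at z about 0.09 m. The state implies about 0.04 m. Closing to just 40 mm will settle it: the fingers either stop at 44 mm on the cup or pass freely above it.

Request:
servo_tool:
  deltas:
    - [[0, 0, 0], [0, 0, 0]]
    - [[0, 0, 0], [0, 0, 0]]
    - [[0, 0, 0], [0, 0, 0]]
    - [[0, 0, 0], [0, 0, 0]]
    - [[0, 0, 0], [0, 0, 0]]
    - [[0, 0, 0], [0, 0, 0]]
  gripper: 0.04

```text
time: 4.92
tool_pos: [0.6229, -0.1922, 0.0589]
tcp_rot: [0.314, 0.949, -0.0, -0.0]
contact_force: [0.5, 0.3, 0.2]
finger_gap: 0.0397
```

Run:
```python
from h import *
from to import to
to(.623,-.192,.059,53.5)
im,P=cloud("scene")
dark=(im.sum(-1)<130)&(np.hypot(P[...,0]-.6236,P[...,1]+.1924)<.09)&(P[...,2]>.01)
Q=P[dark]; print(len(Q),np.percentile(Q[:,2],[0,.5,1,5]).round(3)); L=Q[Q[:,2]<np.percentile(Q[:,2],0)+.02]; print(L.round(3)[::3])
```

```text
t 4.92 pos [ 0.6229 -0.1922  0.0589] yawy 53.34 gap 0.0397 F [0.49 0.28 0.21] M [0.05 0.01 0.01]
shift [ 0.      0.0002 -0.0001] turn [-0.     -0.0001 -0.0027] q [-0.13  0.67  0.52  1.7  -0.41  0.89  1.5 ]
5096 [0.079 0.098 0.107 0.133]
[[ 0.607 -0.206  0.092]
 [ 0.612 -0.207  0.092]
 [ 0.61  -0.207  0.087]
 [ 0.61  -0.207  0.083]
 [ 0.609 -0.206  0.079]
 [ 0.62  -0.215  0.088]
 [ 0.647 -0.172  0.096]
 [ 0.648 -0.173  0.094]
 [ 0.65  -0.171  0.092]]
```

The gap reached 39.7 mm, so the cameras are right: the true tool height is about 45 mm above the reported one. I'll open again, go down 45 mm watching the force, and recheck by camera.

Request:
servo_tool:
  deltas:
    - [[0, 0, 0], [0, 0, 0]]
    - [[0, 0, 0], [0, 0, 0]]
    - [[0, 0, 0], [0, 0, 0]]
    - [[0, 0, 0], [0, 0, 0]]
    - [[0, 0, 0.008], [0, 0, 0]]
    - [[0, 0, 0.008], [0, 0, 0]]
    - [[0, 0, 0.008], [0, 0, 0]]
    - [[0, 0, 0], [0, 0, 0]]
  gripper: 0.085

```text
time: 5.98
tool_pos: [0.6222, -0.192, 0.0337]
tcp_rot: [0.314, 0.949, -0.0, -0.001]
contact_force: [0.2, -0.7, -0.4]
finger_gap: 0.0856
```

Request:
servo_tool:
  deltas:
    - [[0, 0, 0.006], [0, 0, 0]]
    - [[0, 0, 0.006], [0, 0, 0]]
    - [[0, 0, 0.005], [0, 0, 0]]
    - [[0, 0, 0.004], [0, 0, 0]]
    - [[0, 0, 0], [0, 0, 0]]
    - [[0, 0, 0], [0, 0, 0]]

```text
time: 6.72
tool_pos: [0.623, -0.1923, 0.014]
tcp_rot: [0.314, 0.949, -0.0, 0.0]
contact_force: [0.1, -0.5, 1.2]
finger_gap: 0.085
```

Run:
```python
from h import *
from to import to
to(.623,-.192,.059,53.5)
im,P=cloud("scene")
dark=(im.sum(-1)<130)&(np.hypot(P[...,0]-.6236,P[...,1]+.1924)<.09)&(P[...,2]>.01)
Q=P[dark]; z=Q[:,2]; L=Q[z<z.min()+.03]; print(z.min()); 
k=(L[:,:2]-[.623,-.192])@np.array([.595,.803])
for s in(-1,1):
    A=L[k*s>0]; print(s,len(A),A.min(0).round(3),A.max(0).round(3),A.mean(0).round(3))
save("g3.png",cv2.convertScaleAbs(cv2.resize(im[205:310,245:350],None,fx=5,fy=5,interpolation=cv2.INTER_CUBIC),alpha=1.6))
```

```text
t 6.72 pos [ 0.623  -0.1923  0.014 ] yawy 53.34 gap 0.085 F [ 0.06 -0.52  1.21] M [-0.02 -0.03  0.01]
shift [ 0.0002  0.0002 -0.045 ] turn [ 0.      0.0002 -0.0028] q [-0.11  0.73  0.49  1.72 -0.45  0.81  1.52]
0.04447075632210762
-1 30 [ 0.596 -0.24   0.044] [ 0.61  -0.225  0.073] [ 0.602 -0.231  0.063]
1 18 [ 0.659 -0.157  0.054] [ 0.665 -0.149  0.074] [ 0.662 -0.154  0.065]
```

View pics/g3.png

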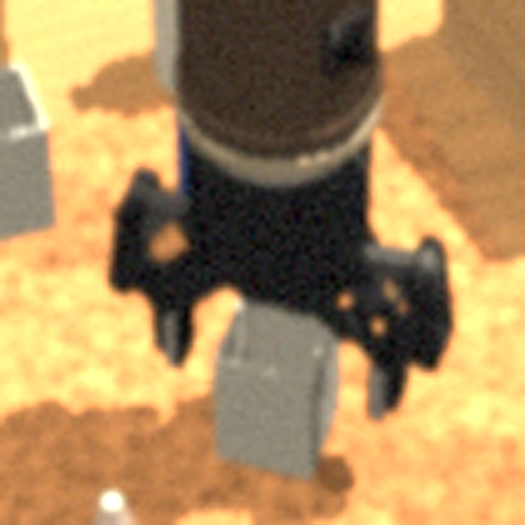

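The fingers now straddle the cup: the tips at (175,360) and (380,412) are centred on the cup at (275,395). Closing.

Request:
servo_tool:
  deltas:
    - [[0, 0, 0], [0, 0, 0]]
    - [[0, 0, 0], [0, 0, 0]]
    - [[0, 0, 0], [0, 0, 0]]
    - [[0, 0, 0], [0, 0, 0]]
    - [[0, 0, 0], [0, 0, 0]]
    - [[0, 0, 0], [0, 0, 0]]
  gripper: 0.02

```text
time: 7.52
tool_pos: [0.6232, -0.1923, 0.0142]
tcp_rot: [0.315, 0.949, 0.0, 0.0]
contact_force: [0.1, -0.2, 3.9]
finger_gap: 0.0436
```

Request:
servo_tool:
  deltas:
    - [[0, 0, -0.01], [0, 0, 0]]
    - [[0, 0, -0.02], [0, 0, 0]]
    - [[0, 0, -0.025], [0, 0, 0]]
    - [[0, 0, -0.025], [0, 0, 0]]
    - [[0, 0, -0.02], [0, 0, 0]]
    - [[0, 0, -0.01], [0, 0, 0]]
    - [[0, 0, 0], [0, 0, 0]]
    - [[0, 0, 0], [0, 0, 0]]

```text
time: 8.52
tool_pos: [0.6224, -0.1919, 0.123]
tcp_rot: [0.314, 0.949, -0.0, -0.001]
contact_force: [0.3, -0.1, -1.8]
finger_gap: 0.0434
```

Request:
servo_tool:
  deltas:
    - [[0, 0, 0], [0, 0, -0.1]]
    - [[0, 0, 0], [0, 0, -0.12]]
    - [[0, 0, 0], [0, 0, -0.12]]
    - [[0, 0, 0], [0, 0, -0.12]]
    - [[0, 0, 0], [0, 0, -0.12]]
    - [[0, 0, 0], [0, 0, -0.12]]
    - [[0, 0, 0], [0, 0, -0.123]]
    - [[0, 0, 0], [0, 0, 0]]

```text
time: 9.52
tool_pos: [0.6224, -0.1922, 0.1229]
tcp_rot: [-0.091, 0.996, 0.0, -0.001]
contact_force: [-0.3, -0.0, -1.2]
finger_gap: 0.0434
```

```bash
python3 to.py .615 .124 .124 100.5
```

```text
t 9.53 pos [ 0.6224 -0.1922  0.1229] yawy 100.43 gap 0.0434 F [-0.28 -0.   -1.23] M [-0.03  0.02 -0.01]
shift [-0.05    0.3123 -0.0009] turn [ 0.0008 -0.0014 -0.0012] q [-0.02  0.56  0.36  1.64 -0.23  0.98  2.17]
```

Request:
servo_tool:
  deltas:
    - [[-0.005, 0.025, 0], [0, 0, 0]]
    - [[-0.009, 0.05, 0], [0, 0, 0]]
    - [[-0.009, 0.055, 0], [0, 0, 0]]
    - [[-0.009, 0.055, 0], [0, 0, 0]]
    - [[-0.009, 0.055, 0], [0, 0, 0]]
    - [[-0.006, 0.045, 0], [0, 0, 0]]
    - [[-0.003, 0.027, 0], [0, 0, 0]]
    - [[0, 0, 0], [0, 0, 0]]

```text
time: 10.52
tool_pos: [0.6144, 0.1272, 0.1231]
tcp_rot: [-0.093, 0.996, 0.001, -0.001]
contact_force: [-1.1, -0.6, -0.9]
finger_gap: 0.0436
```

Request:
servo_tool:
  deltas:
    - [[0, 0, 0], [0, 0, 0]]
    - [[0, 0, 0], [0, 0, 0]]

```text
time: 10.78
tool_pos: [0.6154, 0.1218, 0.1238]
tcp_rot: [-0.09, 0.996, -0.0, -0.0]
contact_force: [0.1, -0.3, -1.0]
finger_gap: 0.0433
```

Run:
```python
from h import *
from to import to
to(.615,.124,.124,100.5)
im,P=cloud("scene"); np.savez("scene1.npz",im=im,P=P); t,Pt=cloud("top"); np.savez("top1.npz",im=t,P=Pt)
a=cv2.resize(im[120:280,320:480],None,fx=3.7,fy=3.7,interpolation=cv2.INTER_CUBIC)
save("h1.png",cv2.convertScaleAbs(a,alpha=1.3))
```

```text
t 10.78 pos [0.6154 0.1218 0.1238] yawy 100.32 gap 0.0433 F [ 0.13 -0.26 -1.01] M [-0.   -0.02 -0.05]
shift [ 0.      0.0023 -0.0002] turn [-0.0008 -0.0002 -0.0032] q [-0.51  0.52  0.33  1.71 -0.2   0.95  1.65]
```

View pics/h1.png

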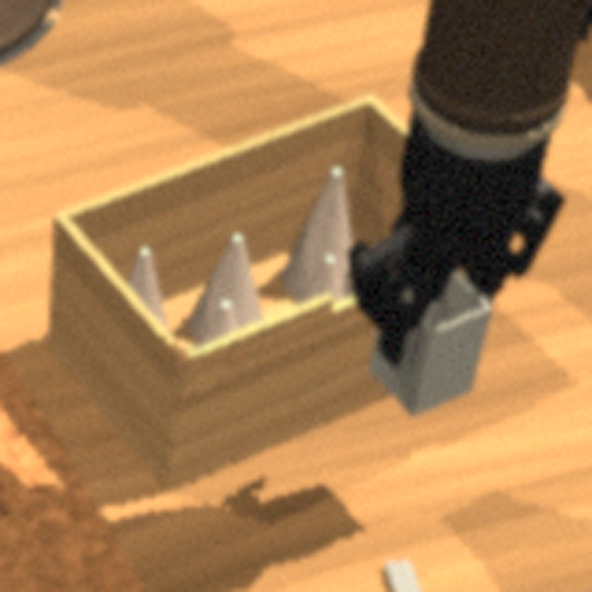

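The cup is held at crop (435,345), upright and in front of the lip, with the notch edge at (335,303). Next: the held cup's pose in the camera frame.

```bash
cat > cupm.py <<'E'
from h import *
def cup(im,P,tcp,yaw=10.5,zr=(.03,.25),edges=False):
    """cup's +x face in bin-aligned axes relative to tcp"""
    hsv=cv2.cvtColor(im,cv2.COLOR_RGB2HSV)
    g=np.deg2rad(yaw);ex=np.array([np.cos(g),np.sin(g)]);ey=np.array([-ex[1],ex[0]])
    q=np.stack([(P[...,:2]-tcp[:2])@ex,(P[...,:2]-tcp[:2])@ey,P[...,2]],-1)
    m=(hsv[...,1]<60)&(hsv[...,2]>70)&(abs(q[...,0]-.01)<.035)&(abs(q[...,1])<.045)&(q[...,2]>zr[0])&(q[...,2]<zr[1])
    n,lab,st,c=cv2.connectedComponentsWithStats(m.astype(np.uint8)); k=1+np.argmax(st[1:,4])
    return q[lab==k],st[k]
E
python3 - <<'E'
from cupm import *
D=np.load("scene1.npz"); q,st=cup(D["im"],D["P"],[.6154,.1218])
print(st,len(q)); print("pct x",np.percentile(q[:,0],[1,10,50,90,99]).round(4),"y",np.percentile(q[:,1],[0,1,50,99,100]).round(4),"z",np.percentile(q[:,2],[0,1,50,99,100]).round(4))
f=q[(abs(q[:,0]-np.percentile(q[:,0],85))<.006)]
A=np.c_[f[:,1:],np.ones(len(f))]; s=np.linalg.lstsq(A,f[:,0],rcond=None)[0]; print("face x= a*y+b*z+c",s.round(4),len(f))
m=(abs(q[:,0]-(A[0]*0+0).sum()-np.median(f[:,0]))<.006)
for z0 in np.arange(.09,.2,.01):
    w=f[abs(f[:,2]-z0)<.004]; 
    if len(w)>3: print(z0.round(3),len(w),w[:,1].min().round(4),w[:,1].max().round(4),np.median(w[:,0]).round(4))
# bin in same view
P=D["P"].reshape(-1,3); o=np.array([.467,.098]); g=np.deg2rad(10.5); ex=np.array([np.cos(g),np.sin(g)]); ey=np.array([-ex[1],ex[0]])
b=(P[:,:2]-o)@np.array([ex,ey]).T; sel=(abs(P[:,2]-.119)<.004)&(abs(b[:,0]-.072)<.008)&(b[:,1]<-.02)&(b[:,1]>-.11); print("lip x",b[sel,0].mean(),sel.sum(), P[sel,2].mean())
E
```

```text
[421 194  31  37 532] 532
pct x [-0.0207 -0.01    0.0201  0.0227  0.0243] y [-0.0267 -0.0253 -0.0017  0.0227  0.027 ] z [0.114  0.1158 0.1496 0.1818 0.1839]
face x= a*y+b*z+c [0.0122 0.0038 0.0207] 334
0.12 36 -0.0253 0.0185 0.0212
0.13 32 -0.025 0.0176 0.0218
0.14 43 -0.0253 0.0186 0.0211
0.15 40 -0.0258 0.0186 0.0216
0.16 39 -0.0246 0.0187 0.0214
0.17 37 -0.0267 0.0166 0.0214
0.18 39 -0.0238 0.0192 0.0209
lip x 0.07277934549860289 117 0.11899513394440371
```

```bash
python3 to.py .5667 .1178 .124 100.5
```

```text
t 10.88 pos [0.6154 0.1222 0.1239] yawy 100.36 gap 0.0437 F [-0.55 -0.04 -1.81] M [-0.03 -0.   -0.01]
shift [ 0.0487  0.0044 -0.0001] turn [-0.0004 -0.0001 -0.0025] q [-0.51  0.52  0.33  1.71 -0.2   0.95  1.65]
```

Request:
servo_tool:
  deltas:
    - [[0.01, 0.001, 0], [0, 0, -0.0025]]
    - [[0.015, 0.001, 0], [0, 0, 0]]
    - [[0.015, 0.0012, 0], [0, 0, 0]]
    - [[0.0087, 0.0012, 0], [0, 0, 0]]
    - [[0, 0, 0], [0, 0, 0]]
    - [[0, 0, 0.01], [0, 0, 0]]
    - [[0, 0, 0.01], [0, 0, 0]]
    - [[0, 0, 0], [0, 0, 0]]

```text
time: 11.88
tool_pos: [0.5659, 0.1188, 0.1024]
tcp_rot: [-0.093, 0.996, -0.0, -0.001]
contact_force: [0.5, -0.8, -1.8]
finger_gap: 0.0431
```

Request:
servo_tool:
  deltas:
    - [[0, 0, 0], [0, 0, 0]]

```text
time: 12.0
tool_pos: [0.5667, 0.119, 0.1036]
tcp_rot: [-0.093, 0.996, -0.0, -0.0]
contact_force: [0.6, -0.9, -1.3]
finger_gap: 0.0437
```

Run:
```python
from cupm import *
from to import to
to(.5667,.1178,.084,100.5)
im,P=cloud("scene"); T=arm.observe()["tool_pos"]; q,st=cup(im,P,T)
f=q[(abs(q[:,0]-np.percentile(q[:,0],85))<.006)]
print("face",np.median(f[:,0]).round(4),"z",q[:,2].min().round(4),q[:,2].max().round(4))
for z0 in(.09,.1,.11,.12,.13):
    w=f[abs(f[:,2]-z0)<.004]
    if len(w)>3: print(z0,w[:,1].min().round(4),w[:,1].max().round(4))
t,Pt=cloud("top")
W=np.hstack([cv2.resize(im[150:240,380:470],None,fx=4,fy=4,interpolation=cv2.INTER_CUBIC),cv2.resize(t[240:330,170:270],None,fx=4,fy=4,interpolation=cv2.INTER_CUBIC)])
save("h2.png",cv2.convertScaleAbs(W,alpha=1.4))
```

```text
t 12.0 pos [0.5667 0.119  0.1036] yawy 100.63 gap 0.0437 F [ 0.58 -0.93 -1.34] M [-0.   -0.    0.02]
shift [ 0.0002 -0.0011  0.0196] turn [-0.0002 -0.0004  0.0023] q [-0.53  0.47  0.32  1.84 -0.19  0.86  1.64]
face 0.0212 z 0.0904 0.1639
0.09 -0.0205 0.0169
0.1 -0.0244 0.0194
0.11 -0.0227 0.021
0.12 -0.0244 0.0202
0.13 -0.0247 0.0192
```

View pics/h2.png

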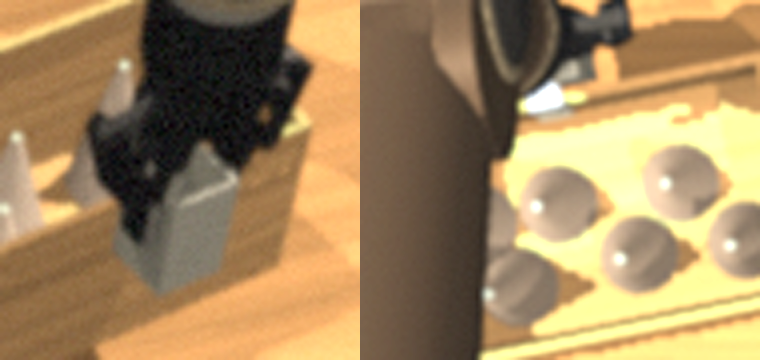

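The top view shows the bright hook at (543,98) lying over the lip line. The scene view shows the cup just outside the wall. Lowering gently.

Request:
servo_tool:
  deltas:
    - [[0, -0.0005, 0.004], [0, 0, 0]]
    - [[0, 0, 0.004], [0, 0, 0]]
    - [[0, 0, 0.004], [0, 0, 0]]
    - [[0, 0, 0.004], [0, 0, 0]]
    - [[0, 0, 0], [0, 0, 0]]

```text
time: 12.72
tool_pos: [0.5664, 0.1185, 0.0875]
tcp_rot: [-0.093, 0.996, -0.0, -0.0]
contact_force: [1.1, 0.5, -0.7]
finger_gap: 0.0436
```

Request:
servo_tool:
  deltas:
    - [[0, 0, 0.004], [0, 0, 0]]
    - [[0, 0, 0.004], [0, 0, 0]]
    - [[0, 0, 0.004], [0, 0, 0]]
    - [[0, 0, 0.004], [0, 0, 0]]
    - [[0, 0, 0], [0, 0, 0]]

```text
time: 13.35
tool_pos: [0.5664, 0.1185, 0.0715]
tcp_rot: [-0.093, 0.996, -0.0, -0.0]
contact_force: [-0.3, -0.1, -0.5]
finger_gap: 0.0435
```

Request:
servo_tool:
  deltas:
    - [[0, 0, 0.003], [0, 0, 0]]
    - [[0, 0, 0.003], [0, 0, 0]]
    - [[0, 0, 0.002], [0, 0, 0]]
    - [[0, 0, 0], [0, 0, 0]]

```text
time: 13.85
tool_pos: [0.5666, 0.1184, 0.0637]
tcp_rot: [-0.093, 0.996, -0.0, -0.0]
contact_force: [0.1, 0.1, -1.7]
finger_gap: 0.0433
```

Request:
servo_tool:
  deltas:
    - [[0, 0, 0.001], [0, 0, 0]]
    - [[0, 0, 0.001], [0, 0, 0]]
    - [[0, 0, 0.001], [0, 0, 0]]
    - [[0, 0, 0], [0, 0, 0]]

```text
time: 14.35
tool_pos: [0.5667, 0.1185, 0.0608]
tcp_rot: [-0.093, 0.996, -0.0, 0.0]
contact_force: [0.7, -0.7, -1.6]
finger_gap: 0.0434
```

Request:
servo_tool:
  deltas:
    - [[0, 0, 0.001], [0, 0, 0]]
    - [[0, 0, 0.001], [0, 0, 0]]
    - [[0, 0, 0], [0, 0, 0]]

```text
time: 14.72
tool_pos: [0.5667, 0.1185, 0.0588]
tcp_rot: [-0.093, 0.996, -0.0, 0.0]
contact_force: [1.3, -1.4, -0.9]
finger_gap: 0.0432
```

Request:
servo_tool:
  deltas:
    - [[0, 0, 0.001], [0, 0, 0]]
    - [[0, 0, 0.001], [0, 0, 0]]
    - [[0, 0, 0.001], [0, 0, 0]]
    - [[0, 0, 0], [0, 0, 0]]

```text
time: 15.22
tool_pos: [0.5667, 0.1185, 0.0558]
tcp_rot: [-0.093, 0.996, -0.0, -0.0]
contact_force: [-0.2, -2.3, -1.3]
finger_gap: 0.0435
```

Request:
servo_tool:
  deltas:
    - [[0, 0, 0.001], [0, 0, 0]]
    - [[0, 0, 0.001], [0, 0, 0]]
    - [[0, 0, 0], [0, 0, 0]]

```text
time: 15.6
tool_pos: [0.5667, 0.1185, 0.0538]
tcp_rot: [-0.093, 0.996, -0.0, -0.0]
contact_force: [1.5, -2.3, -0.8]
finger_gap: 0.0438
```

Request:
servo_tool:
  deltas:
    - [[0, 0, 0.001], [0, 0, 0]]
    - [[0, 0, 0], [0, 0, 0]]

```text
time: 15.85
tool_pos: [0.5667, 0.1185, 0.0528]
tcp_rot: [-0.093, 0.996, -0.0, 0.0]
contact_force: [0.2, -2.3, -0.1]
finger_gap: 0.043
```

The growing Fy (-2.3 N) suggests the strip is brushing the notch's +y side, so it is inside the notch. Ease 1.5 mm toward -y and go on.

Request:
servo_tool:
  deltas:
    - [[0, -0.0015, 0], [0, 0, 0]]
    - [[0, 0, 0], [0, 0, 0]]

```text
time: 16.1
tool_pos: [0.5668, 0.1175, 0.0528]
tcp_rot: [-0.093, 0.996, 0.0, -0.0]
contact_force: [-0.1, -0.3, -1.0]
finger_gap: 0.0435
```

Request:
servo_tool:
  deltas:
    - [[0, 0, 0.001], [0, 0, 0]]
    - [[0, 0, 0], [0, 0, 0]]

```text
time: 16.35
tool_pos: [0.5669, 0.1175, 0.0521]
tcp_rot: [-0.093, 0.996, 0.0, -0.0]
contact_force: [-1.8, 0.7, 1.6]
finger_gap: 0.0432
```

Request:
servo_tool:
  deltas:
    - [[0, 0, 0.001], [0, 0, 0]]
    - [[0, 0, 0], [0, 0, 0]]

```text
time: 16.6
tool_pos: [0.5669, 0.1175, 0.0519]
tcp_rot: [-0.093, 0.996, 0.0, 0.0]
contact_force: [-4.8, 0.8, 11.9]
finger_gap: 0.0434
```

Firm support (12 N) appeared at TCP z 0.052. That is 38 mm above the grasp height, exactly the hang height in the notch. I'll relax slightly and check by camera before opening.

Request:
servo_tool:
  deltas:
    - [[0, 0, -0.001], [0, 0, 0]]
    - [[0, 0, 0], [0, 0, 0]]

```text
time: 16.85
tool_pos: [0.5671, 0.1172, 0.0521]
tcp_rot: [-0.093, 0.996, 0.0, 0.0]
contact_force: [-1.2, 0.0, 4.3]
finger_gap: 0.0434
```

Run:
```python
from cupm import *
from to import to
to(.5667,.1178,.052,100.5)
im,P=cloud("scene"); T=arm.observe()["tool_pos"]; q,st=cup(im,P,T,zr=(.02,.2))
f=q[(abs(q[:,0]-np.percentile(q[:,0],85))<.006)]
print("face",np.median(f[:,0]).round(4),"z",np.percentile(q[:,2],[0,1,99,100]).round(4))
```

```text
t 16.85 pos [0.5671 0.1172 0.0521] yawy 100.64 gap 0.0434 F [-1.17  0.    4.3 ] M [0.04 0.32 0.01]
shift [0.0003 0.0006 0.0001] turn [0.0002 0.0003 0.0025] q [-0.51  0.54  0.3   1.88 -0.22  0.76  1.67]
face 0.0213 z [0.0417 0.0447 0.1108 0.1122]
```

Request:
servo_tool:
  deltas:
    - [[0, 0, 0], [0, 0, 0]]
    - [[0, 0, 0], [0, 0, 0]]
    - [[0, 0, 0], [0, 0, 0]]
    - [[0, 0, 0], [0, 0, 0]]
    - [[0, 0, 0], [0, 0, 0]]
    - [[0, 0, 0], [0, 0, 0]]
  gripper: 0.08

```text
time: 17.65
tool_pos: [0.567, 0.1171, 0.0519]
tcp_rot: [-0.093, 0.996, -0.0, 0.0]
contact_force: [-0.2, -0.5, 0.1]
finger_gap: 0.0799
```

Request:
servo_tool:
  deltas:
    - [[0, 0, -0.008], [0, 0, 0]]
    - [[0, 0, -0.015], [0, 0, 0]]
    - [[0, 0, -0.025], [0, 0, 0]]
    - [[0, 0, -0.03], [0, 0, 0]]
    - [[0, 0, -0.03], [0, 0, 0]]
    - [[0, 0, -0.03], [0, 0, 0]]
    - [[0, 0, -0.02], [0, 0, 0]]
    - [[0, 0, 0], [0, 0, 0]]

```text
time: 18.65
tool_pos: [0.5681, 0.1172, 0.2125]
tcp_rot: [-0.093, 0.996, 0.001, 0.002]
contact_force: [-0.5, 0.8, -0.4]
finger_gap: 0.0803
```

Request:
servo_tool:
  deltas:
    - [[0, 0.03, 0], [0, 0, 0]]
    - [[0, 0.05, 0], [0, 0, 0]]
    - [[0, 0.05, 0], [0, 0, 0]]
    - [[0, 0.05, 0], [0, 0, 0]]
    - [[0, 0.03, 0], [0, 0, 0]]
    - [[0, 0, 0], [0, 0, 0]]
    - [[0, 0, 0], [0, 0, 0]]

```text
time: 19.52
tool_pos: [0.5282, 0.3223, 0.2094]
tcp_rot: [-0.092, 0.996, -0.001, -0.0]
contact_force: [0.4, -0.9, -0.3]
finger_gap: 0.0797
```

Run:
```python
from cupm import *
im,P=cloud("scene"); q,st=cup(im,P,[.5671,.1172],zr=(.02,.2))
f=q[(abs(q[:,0]-np.percentile(q[:,0],85))<.006)]
A=np.c_[f[:,1:],np.ones(len(f))]; print("face fit",np.linalg.lstsq(A,f[:,0],rcond=None)[0].round(4))
print("z",np.percentile(q[:,2],[0,1,99,100]).round(4))
for z0 in(.05,.07,.09,.105):
    w=f[abs(f[:,2]-z0)<.004]; print(z0,w[:,1].min().round(4),w[:,1].max().round(4),np.median(w[:,0]).round(4))
print(arm.observe()["contact_force"],arm.observe()["time"])
t,Pt=cloud("top")
W=np.hstack([cv2.resize(im[130:260,330:480],None,fx=2.6,fy=2.6,interpolation=cv2.INTER_CUBIC),cv2.resize(t[240:340,165:305],None,fx=2.8,fy=3.38,interpolation=cv2.INTER_CUBIC)])
save("end.png",cv2.convertScaleAbs(W,alpha=1.4)); print(W.shape)
```

```text
face fit [0.0129 0.0589 0.0145]
z [0.0358 0.0416 0.1115 0.1141]
0.05 -0.0233 0.0181 0.0177
0.07 -0.026 0.0196 0.0182
0.09 -0.0262 0.0181 0.0202
0.105 -0.0262 0.0206 0.0204
[-1.01312972 -0.27487011  1.09647552] 19.575
(338, 782, 3)
```

View pics/end.png

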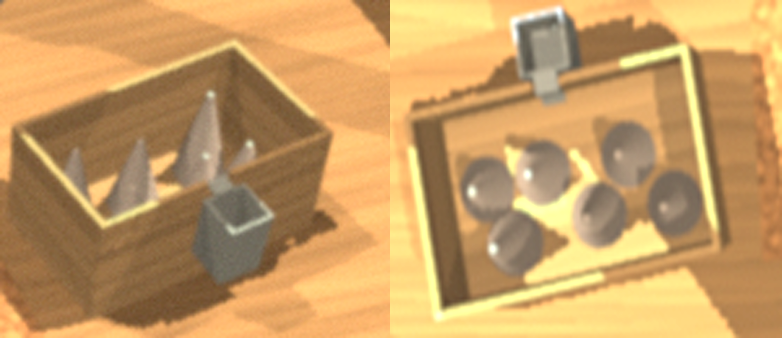

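The cup hangs outside the lip, at scene crop (237,232) and top crop (547,45), with its hook down in the notch. It is at the notch height and tilts only about 3° against the wall. Handing in.

```bash
python3 -c "
from cell import arm
print(arm.finish_job(), arm.observe()['time'])"
```

```text
the job is handed in; nothing more can be done
the job is handed in; nothing more can be done
```

The hook cup hangs outside the bin's +x lip with its hook fully down in the notch, and I handed the job in at about 20 s, with the arm clear of everything. I found the notch in the camera images (bin y about 0), so I did not need to drag the hook along the rim.

**Disagreement:** the reported tool height read about 45 mm lower than the cameras showed. My first grasp position was therefore above the cup. A partial close that met nothing confirmed it, and I corrected by camera before gripping at a 43.6 mm opening.

**Lowering:** there was no support at rim height. The strip brushed one side of the notch at about 2 N, which a 1.5 mm shift cleared. Firm support came 38 mm above the grasp height, exactly the hang height given. The contact force reached about 12 N at that moment.

**Last checks:**
- **Height:** after release, the camera heights match a 38 mm underside, allowing for the camera's bias of about 4 mm.
- **Tilt:** the cup's face leans about 3° toward the wall, so it is upright to within that.
- **Contact:** the force on the arm was about zero, within the sensor noise.
- **Other things:** I did not touch any of them, but I did not re-measure their positions at the end.

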